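Wedge the rocking polariscope

ROBOT

A 6-joint arm with a two-finger parallel gripper is mounted at the origin on the work surface. World frame = base frame: x ahead of the robot, y to its left, z up, the work surface at z = 0. Lengths are in m, angles in rad, forces in N, time in s.
With the tool pointing down it reaches from about 0.325 to 0.875 m from the base axis. Payload 4.4 kg.
Tool frame: the origin (TCP) lies at the very end of the fingers, on their centre line; the grasp point (between the pads) lies 19 mm behind it (arm.hold_point_z is the distance from the TCP to the grasp point, in m); z points along the fingers, y is the line along which they close (so a half turn about z gives the same grasp; the last joint's range is limited). The gripper opens to 85 mm and grips with 20 to 120 N. Pads are 22 mm wide; open, the fingers measure 114 mm over their backs; the gripper's body (76 mm by 85 mm) begins 54 mm behind the grasp point. The pads swing forward as they close: fully open they stand 13 mm farther back than shut.
Start: joints at [1.145, 0.207, 1.542, -0, 1.393, -0.15], TCP at [0.157, 0.553, 0.231] pointing down, gripper open.
Joint ranges: [-2.73, 2.73], [-0.86, 2.22], [0.23, 2.46], [-1.11, 4.25], [0.08, 2.63], [-2.82, 2.82]. Speed limits (rad/s): [2.79, 2.79, 3.14, 3.14, 3.14, 3.14].

INTERFACE

Orientations are given as a rotation vector (axis times angle).
In Python, from workcell import readout, viewer, ticket, finder, arm gives the robot as it stands. The module is installed in compiled form; this text tells all that it offers.
- The arm moves only by the shell command python3 -m jog 'ROWS' [OPENING] [FORCE]. ROWS is JSON, a list of rows, each a list of 6 numbers: the shift along the tool's x, y, z in cm, then the turn, a rotation vector about the tool's x, y, z in degrees. A call has exactly 10 rows; each row shifts and turns the commanded pose from where the row before left it, along the tool's axes as they then stand; what a row does not reach is not made up. A row lasts 1/12 s, in which the tool goes at most 41.7 mm and 7.16 degrees, less where a joint would pass 70% of its speed; a pose out of reach is approached as far as the arm can. A call with a gripper value outside its range is refused whole. OPENING is the gripper command: -1 is shut, 1 is fully open, values between are in proportion, set as the call begins (- or left out, the last holds). The fingers move at their own pace and stop on an object; FORCE is the grip in N (left out, the last holds). Time passes only in rows, so rows that do not move let the fingers close, or fill a call up. It gives the time, the measured TCP pose, the force, the opening and the grip force at its end, in the units of the state.
- readout.observe(): the state, without advancing time (a new reading comes with each control period).
- viewer.capture(name): name is "side" or "top" or "wrist"; returns the picture (400x640x3 uint8, blue, green, red); there is no depth.
- viewer.camera_model(name): a dict with "intrinsics" (3x3 intrinsics, pixels), "k1" (the pictures are not rectified: a ray, as slopes to the right and down, at radius r is drawn at 1 + k1 r^2 times it, then the intrinsics apply), "position" and "rotation" of the camera in the world. Camera axes: x right, y down, z forward; pixel columns grow to the right and rows downward; lengths in m; the calibration is good to about 2 mm. A picture is of the moment at which its call begins: read the wrist's pose just before it. camera_model takes no time and is no camera call; for the wrist camera it gives the pose at the moment of the call.
- ticket.hand_in(): hands the job in; it is judged then, once.
Trained networks look in the newest picture that a camera, given by its name, has taken for a name from the list of things; names that differ only in an ending like _2 or _b are one class to them, and where a whole thing is asked for, a point or a joint stands for the part that bears it (a point fixed in the world has none). Each returns a list of dicts, best first, with "score" (0 to 1); they miss things now and then, are a little off and sometimes report something else, mostly with a low value. They report only what shows in the picture. A call takes as long as a camera call. They do not tell look-alikes from the thing itself.
- finder.masks_of(camera, label): "mask" (400x640 bool, what is visible of it) and "extent" ([left, top, right, bottom] in pixels, round what is visible of it).
- finder.landmark_of(camera, label): "at" ([column, row] in pixels: a listed point, or the origin of a listed thing).
The state is a dict: "time": time; "joints": joint angles; "joint_velocities": joint speeds; "tau": joint torques, N m; "ee_pos": TCP position; "ee_rot": TCP orientation; "force": force on the tool from outside, world axes, zero at the start; "ft_torque": the same for the moment, N m; "grip_width": opening from 0.0 (shut) to 1.0 (fully open); "gripper_force": force on a finger pad.
Only numpy, scipy, OpenCV 4.12 (cv2) and the standard library are available. Lean on these libraries where they do the work, as an engineer would, in place of code of your own. Each camera call takes 0.05 s, during which the arm holds its last target. There are 200 camera calls.

TASK

The polariscope rocks because its near left foot (seen from the robot) has lost its rubber pad and hangs clear of the bench. With the fingertips push the wooden wedge along the bench, thin end first, under that bare foot until it is snug and the rocking stops, but without jacking the instrument up or shoving it along; then press down on the lug above that foot to prove that it stays firm, and let go. Do not pick the wedge up, and leave the polariscope and everything else where they stand.

Things in the scene. Friction and masses are not known exactly. Their poses are not given: they have to be found in the camera images.
- polariscope: Strain viewer, 3.4 kg, loose on the bench: grey housing 200 mm deep (x), 190 mm wide (y), underside 26 mm, top 70 mm up. Origin on the bench under its middle, z up, front (switch, knob) to -x, left +y. Flat lugs 40 mm wide stick out of its sides over four feet at x +-75, y +-122 mm, ending 20 mm beyond them; three feet are rubber pads 30 mm across. It stands level; 3 N on the fourth lug rocks it.
- bare_foot (a point): Lowest point of the bare foot, at the polariscope's x -75, y +122 mm: a round-ended steel stud 16 mm across without a pad, its end 10 mm above the bench while the instrument stands level.
- foot_lug (a point): Middle of the flat top of the lug over the bare foot, 40 mm above the bench, the place to press. The lug's underside is 26 mm above the bench. 6 to 15 N is a good press; on a snug wedge the lug then feels rigid.
- view_ring (a point): Centre of the polariscope's round black viewing ring, 102 mm across, 18 mm thick, 252 mm above the bench. Keep clear of it and of the post behind it (polariscope x +85 mm, 287 mm high).
- wedge: Plain wooden wedge flat on the bench, 100 mm long, 45 mm wide, about 45 g; 20 mm high at the thick end, tapering evenly to 2 mm. Origin in the middle of its underside; +x points from the thick end (-50 mm) to the thin end (+50 mm), z up. It slides easily until the foot is about 4 mm from its middle on the thin side; then the push rises steeply: 4 N makes it snug, 15 N shoves the instrument along.
- marver: Bystander: flat graphite pad 75 x 60 x 14 mm with a rod and wooden handle, 215 mm long in all, lying flat; origin on the bench near its middle, pad towards +x.
- tweezers: Bystander: steel tweezers 200 mm long, 9 mm high, lying along their x; origin on the bench at their middle.
- paperweight: Bystander: round glass paperweight, 72 mm across, 51 mm high; origin at the centre of its underside.
- dish: Bystander: shallow round glass dish, 90 mm across, 16 mm high; origin at the centre of its underside.
- pick: Bystander: pick with a wooden handle and a thin metal point, 190 mm long, 15 mm thick, lying along its x; origin under its middle.
- spectacles: Bystander: work spectacles 125 mm wide, 135 mm deep, 48 mm high, standing open on the bench; origin under the middle of the lenses, ear pieces towards +x.
Mind the look-alikes: they are no part of the job. Several things look just like the wedge: the one meant starts farthest from the robot's base.

How it is judged:
By the outcome, as a careful person would: the job done as asked, in the order asked, and still so for the second after the job is handed in, with the robot touching nothing.
It also fails if it takes over 58 s, if anything falls off the work surface, if the arm or the gripper's body presses on something with over 40 N, if the wrist force passes 120 N, or if a joint passes its speed limit or range.

## Working session

There is one attempt and no reset: what is moved stays moved. The work goes in short steps, Python scripts to look and compute and a shell command to move; the robot and the scene stay as the last step left them, time stands still between calls to the robot, and variables do not carry over. Pictures are saved under pics/ and viewed, at most 10 in all, crops included, and the job is handed in when it is done.

```bash
mkdir -p pics; cat > h.py <<'E'
import numpy as np, cv2
from workcell import readout, viewer, ticket, finder, arm
from scipy.spatial.transform import Rotation as R
def px2w(cm,uv,z):
    K=np.array(cm["intrinsics"]);d=np.linalg.solve(K,[uv[0],uv[1],1.])[:2]
    s=d.copy()
    for _ in range(30): s=d/(1+cm["k1"]*(s@s))
    r=np.array(cm["rotation"])@np.array([s[0],s[1],1]);p=np.array(cm["position"])
    return p+r*(z-p[2])/r[2]
def w2px(cm,P):
    c=np.array(cm["rotation"]).T@(np.array(P)-np.array(cm["position"]));s=c[:2]/c[2]
    s=s*(1+cm["k1"]*(s@s));return (np.array(cm["intrinsics"])@[s[0],s[1],1])[:2]
E
python3 - <<'E'
from h import *
np.set_printoptions(precision=4,suppress=True)
s=readout.observe();print(s["ee_pos"],s["ee_rot"],s["force"])
for c in ["top","side"]:
    cm=viewer.camera_model(c);im=viewer.capture(c);cv2.imwrite(f"pics/{c}0.png",im)
    print(c,np.array(cm["position"]),cm["k1"])
    for l,z in [("wedge",0),("polariscope",0),("bare_foot",.01),("foot_lug",.04),("view_ring",.252)]:
        for d in finder.landmark_of(c,l)[:5]: print(l,round(d["score"],2),np.array(d["at"]),px2w(cm,d["at"],z))
    for d in finder.masks_of(c,"wedge"):
        m=d["mask"].astype(np.uint8);ct=max(cv2.findContours(m,0,2)[0],key=cv2.contourArea)
        print("mask",round(d["score"],2),d["extent"],m.sum(),cv2.minAreaRect(ct))
E
```

```text
[0.1563 0.5526 0.2301] [-0.4317 -3.1111  0.0034] [-0.2666 -0.1934 -0.062 ]
top [ 0.4693 -0.0119  1.0319] -0.004233281799622413Traceback (most recent call last):
  File "<stdin>", line 8, in <module>
  File "h.py", line 9, in px2w
    return p+r*(z-p[2])/r[2]
                        ~^^^
IndexError: invalid index to scalar variable.
```

```bash
sed -i 's/np.array(cm\["rotation"\])/R.from_rotvec(cm["rotation"]).as_matrix()/g' h.py
python3 - <<'E'
from h import *
np.set_printoptions(precision=4,suppress=True)
for c in ["top","side"]:
    cm=viewer.camera_model(c);im=viewer.capture(c);cv2.imwrite(f"pics/{c}0.png",im)
    print(c,np.array(cm["position"]),cm["rotation"])
    for l,z in [("wedge",0),("polariscope",0),("bare_foot",.01),("foot_lug",.04),("view_ring",.252)]:
        for d in finder.landmark_of(c,l)[:5]: print(l,round(d["score"],2),np.array(d["at"]),px2w(cm,d["at"],z))
    for d in finder.masks_of(c,"wedge"):
        m=d["mask"].astype(np.uint8);ct=max(cv2.findContours(m,0,2)[0],key=cv2.contourArea)
        print("mask",round(d["score"],2),d["extent"],m.sum(),cv2.minAreaRect(ct))
E
```

```text
top [ 0.4693 -0.0119  1.0319] [-2.198   2.1867 -0.0847]
wedge 0.65 [298.8 260.1] [0.3607 0.0323 0.    ]
wedge 0.58 [235.9 288.6] [0.2826 0.2039 0.    ]
wedge 0.57 [276.2 208. ] [0.504  0.0963 0.    ]
polariscope 0.7 [362.1 179.1] [ 0.5863 -0.1431  0.    ]
polariscope 0.62 [374.1 155. ] [ 0.6547 -0.1772  0.    ]
bare_foot 0.61 [316.3 201.9] [ 0.5211 -0.0151  0.01  ]
foot_lug 0.78 [316.1 199.3] [ 0.5266 -0.0144  0.04  ]
view_ring 0.6 [375.3 155.9] [ 0.6075 -0.1394  0.252 ]
mask 0.97 [254.0, 197.1, 292.0, 225.9] 614 ((271.6613464355469, 210.6788330078125), (37.161277770996094, 16.985733032226562), 23.498567581176758)
mask 0.73 [217.3, 271.2, 254.3, 304.6] 642 ((234.2890625, 288.10772705078125), (37.710506439208984, 18.389169692993164), 36.38435363769531)
mask 0.73 [278.9, 245.0, 321.3, 278.8] 593 ((298.5281066894531, 261.5449523925781), (16.32396697998047, 37.41792678833008), 57.9946174621582)
side [-0.0098 -0.901   1.068 ] [-2.2183  0.6131 -0.2751]
wedge 0.93 [266.  250.4] [0.3635 0.0385 0.    ]
wedge 0.87 [223.1 228.2] [0.2871 0.1987 0.    ]
wedge 0.61 [291.4 222.4] [0.4907 0.1084 0.    ]
wedge 0.33 [329.6 198.6] [0.6617 0.1455 0.    ]
polariscope 0.9 [360.1 259.9] [ 0.5902 -0.1432  0.    ]
polariscope 0.7 [327.5 197.8] [0.6577 0.1529 0.    ]
polariscope 0.18 [370.  190.9] [0.8066 0.1072 0.    ]
bare_foot 0.87 [317.3 241.4] [ 0.5142 -0.0182  0.01  ]
foot_lug 0.59 [318.3 234.4] [ 0.5173 -0.0191  0.04  ]
view_ring 0.86 [370.8 190.5] [ 0.6168 -0.1304  0.252 ]
mask 0.84 [214.1, 216.2, 232.8, 236.9] 333 ((220.1704864501953, 227.6862335205078), (16.219221115112305, 24.248537063598633), 15.5241117477417)
mask 0.66 [247.5, 237.2, 284.9, 264.9] 464 ((263.71337890625, 252.52548217773438), (33.67926788330078, 15.722312927246094), 28.610462188720703)
mask 0.53 [281.7, 208.1, 304.0, 233.3] 351 ((292.12310791015625, 220.9846649169922), (25.55115509033203, 13.891889572143555), 82.87498474121094)
```

View pics/top0.png

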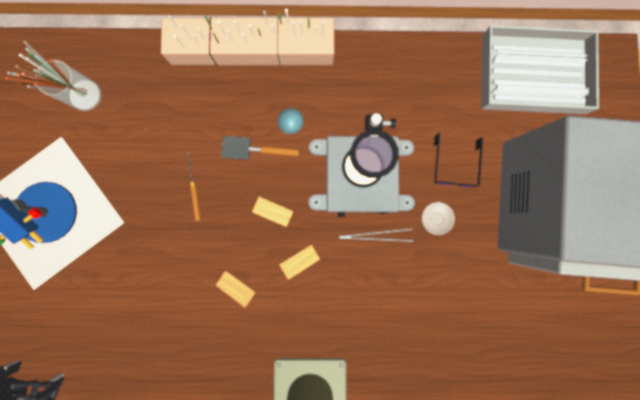

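View pics/side0.png

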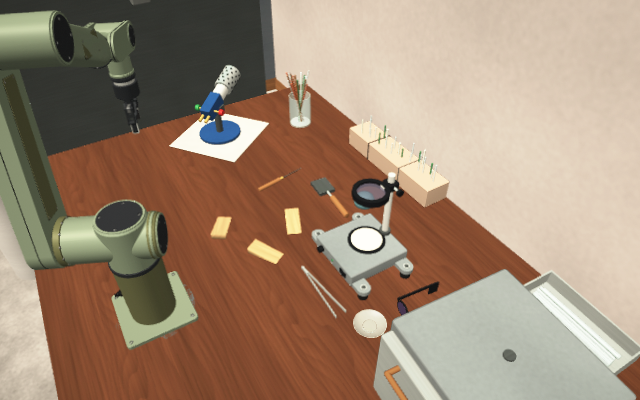

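Candidates for the wedge in the top view are (272,211) at (0.50,0.10), 0.51 m from the base, (298,261) at 0.36 m, and (235,288) at 0.35 m. The one meant is therefore (272,211). The foot is at about (0.518,-0.016), pixel (316,200). I'll move high above it for a close look.

```bash
python3 -m jog '[[-3.4,-2.3,0,0,0,0],[-3.4,-2.3,0,0,0,0],[-3.4,-2.3,0,0,0,0],[-3.4,-2.3,0,0,0,0],[-3.4,-2.3,0,0,0,0],[-3.4,-2.3,0,0,0,0],[-3.4,-2.3,0,0,0,0],[-3.4,-2.3,0,0,0,0],[-3.4,-2.3,0,0,0,0],[-3.4,-2.3,0,0,0,0]]' -0.75
python3 -m jog '[[-3.4,-2.3,0,0,0,0],[-3.4,-2.3,0,0,0,0],[0,0,0,0,0,7],[0,0,0,0,0,7],[0,0,0,0,0,7],[0,0,0,0,0,7],[0,0,0,0,0,7],[0,0,0,0,0,7],[0,0,0,0,0,7],[0,0,0,0,0,7]]'
python3 - <<'E'
from h import *
cm=viewer.camera_model("wrist");im=viewer.capture("wrist")
t=cv2.resize(cv2.imread("pics/top0.png")[170:240,230:340],None,fx=5,fy=5,interpolation=3)
cv2.imwrite("pics/w1.png",np.vstack([cv2.resize(im,(400,250)),np.zeros((5,400,3),np.uint8),t[:345,:400]]) if 0 else im)
print(cm["position"],readout.observe()["ee_pos"],readout.observe()["joints"])
for l,z in [("wedge",0),("bare_foot",.01),("foot_lug",.04)]:
    for d in finder.landmark_of("wrist",l): print(l,d["score"],d["at"],px2w(cm,d["at"],z))
E
```

```text
time: 1.63
ee_pos: [0.4221, 0.2377, 0.2317]
ee_rot: [0.432, 3.111, 0.001]
force: [0.1, 1.5, 0.3]
grip_width: 0.126
gripper_force: 0.0
time: 2.47
ee_pos: [0.474, 0.1766, 0.2314]
ee_rot: [1.85, 2.539, 0.0]
force: [0.1, 0.3, -0.2]
grip_width: 0.123
gripper_force: 0.0
[0.44840927 0.25580428 0.37419121] [0.47404619 0.17654796 0.23137577] [ 1.85285966e-01  5.86652622e-02  1.70801943e+00 -2.03454583e-05
  1.37474952e+00 -1.22564626e-01]
wedge 0.81 [317.0, 217.1] [0.49501712 0.11219732 0.        ]
wedge 0.65 [181.2, 105.7] [0.28415701 0.2045587  0.        ]
wedge 0.58 [213.3, 237.3] [0.35816892 0.03434605 0.        ]
bare_foot 0.71 [305.9, 294.3] [ 0.51696253 -0.01271739  0.01      ]
foot_lug 0.93 [304.0, 305.8] [ 0.51453188 -0.01046221  0.04      ]
foot_lug 0.48 [319.7, 218.9] [0.49414075 0.12622525 0.04      ]
```

View pics/w1.png

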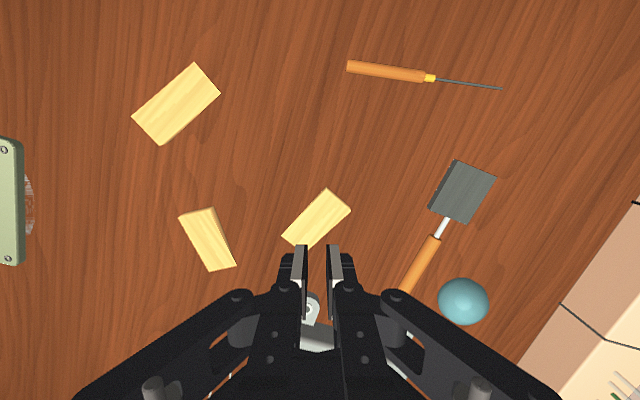

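The wrist view shows the chosen wedge at (316,218), with the two look-alikes at (176,103) and (207,240). The thick end isn't obvious, so I'll fit a model silhouette and zoom in.

```bash
cat >> h.py <<'E'
from scipy.optimize import minimize
L=.05;W=.0225
V=np.array([[sx*L,sy*W,z] for sx,zt in((-1,.02),(1,.002)) for sy in(-1,1) for z in(0,zt)])
def hullmask(cm,p,S=4):
    c,s=np.cos(p[2]),np.sin(p[2]);P=V@np.array([[c,s,0],[-s,c,0],[0,0,1]])+[p[0],p[1],0]
    u=np.array([w2px(cm,q) for q in P]);h=cv2.convexHull(((u+.5)*S*16).astype(np.int32)[:,None])
    m=np.zeros((400*S,640*S),np.uint8);cv2.fillConvexPoly(m,h,1,shift=4);return m
def fit(views,x0):
    # views: (cm,mask); cost = 1-mean IoU
    vs=[(cm,cv2.resize(m.astype(np.uint8),None,fx=4,fy=4,interpolation=0)) for cm,m in views]
    def cost(q):
        p=[q[0],q[1],q[2]*10];o=0
        for cm,m in vs:
            h=hullmask(cm,p);o+=1-(h&m).sum()/max(1,(h|m).sum())
        return o/len(vs)
    q0=np.array([x0[0],x0[1],x0[2]/10])
    r=minimize(cost,q0,method="Nelder-Mead",options=dict(initial_simplex=[q0,q0+[.01,0,0],q0+[0,.01,0],q0+[0,0,.02]],maxfev=90,xatol=2e-4,fatol=1e-4))
    return np.array([r.x[0],r.x[1],r.x[2]*10]),r.fun
def wedge_mask(c,near):
    cm=viewer.camera_model(c);best=None
    for d in finder.masks_of(c,"wedge"):
        ys,xs=np.nonzero(d["mask"]);e=np.hypot(*(px2w(cm,[xs.mean(),ys.mean()],.008)[:2]-near))
        if best is None or e<best[0]: best=(e,d["mask"])
    return (cm,best[1]) if best and best[0]<.05 else None
E
python3 - <<'E'
from h import *
vs={c:wedge_mask(c,np.array([.5,.1])) for c in("wrist","top","side")}
print({c:v is not None for c,v in vs.items()})
vs={c:v for c,v in vs.items() if v}
for a in(-114,66):
    p,f=fit(list(vs.values()),[.5,.1,np.radians(a)]);print(a,p[:2],np.degrees(p[2]),f)
    for c,v in vs.items():
        p,f=fit([v],[.5,.1,np.radians(a)]);print("  ",c,p[:2],np.degrees(p[2]),f)
w=cv2.imread("pics/w1.png")[175:265,270:365];s=cv2.imread("pics/side0.png")[195:245,265:345]
o=np.zeros((540,800,3),np.uint8);a=cv2.resize(w,None,fx=4,fy=4,interpolation=2);b=cv2.resize(s,None,fx=5,fy=5,interpolation=2)
o[:360,:380]=a;o[:250,390:790]=b;t=cv2.resize(cv2.imread("pics/top0.png")[190:232,245:325],None,fx=5,fy=5,interpolation=2);o[260:470,390:790]=t;cv2.imwrite("pics/crop1.png",o)
E
```

```text
{'wrist': True, 'top': True, 'side': True}
-114 [0.49373539 0.10742926] -112.88283990239793 0.09676561920754874
   wrist [0.49321884 0.10695686] -113.20997365048966 0.06733987470320679
   top [0.49630227 0.10761218] -113.88974617670252 0.05426889106967614
   side [0.49141313 0.10467979] -113.13668498617561 0.06347325660121872
66 [0.49478439 0.1091733 ] 65.90284094937088 0.15223679581995275
   wrist [0.49582081 0.11231087] 62.35586828605639 0.16900015614427732
   top [0.4971743  0.10898068] 66.82176575903733 0.05581024516643407
   side [0.49323789 0.10853228] 66.28870593782149 0.16649251132009757
```

View pics/crop1.png

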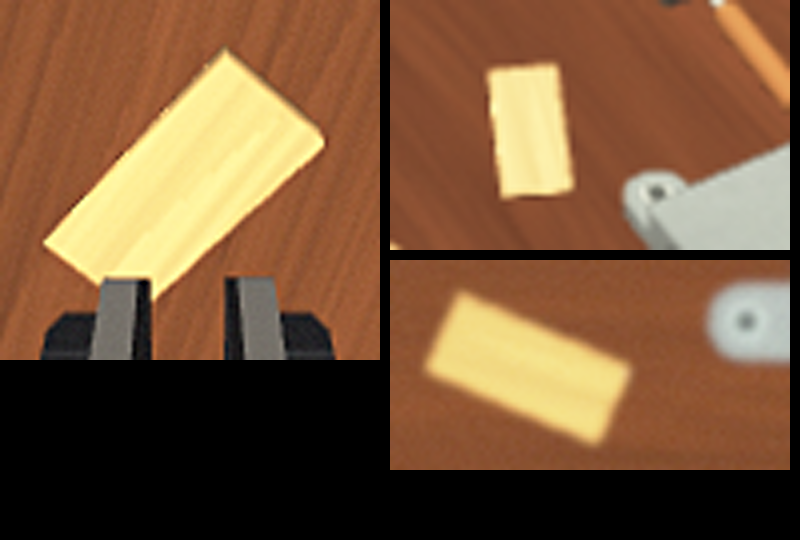

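The fit puts the wedge at (0.494,0.107) with yaw −113°, thin end towards −y. The side view is clear on this (misfit 0.06 against 0.17 for the reverse), and the crop shows the thick end's vertical edge at the upper right. The plan is to nudge the thin half towards +x from the −x side, turning the wedge to face the foot, and then push from the thick end.

```bash
python3 -m jog '[[0,0,0,0,0,5],[0,0,0,0,0,5],[0,0,0,0,0,5],[-2.2,-1.55,0,0,0,0],[-2.2,-1.55,0,0,0,0],[-2.15,-1.55,0,0,0,0],[0,0,4,0,0,0],[0,0,4,0,0,0],[0,0,4,0,0,0],[0,0,4,0,0,0]]'
python3 -m jog '[[0,0,2,0,0,0],[0,0,2,0,0,0],[0,0,1.2,0,0,0],[0,0,0.7,0,0,0],[0,0,0.5,0,0,0],[0,0,0,0,0,0],[0,0,0,0,0,0],[0,0,0,0,0,0],[0,0,0,0,0,0],[0,0,0,0,0,0]]'
python3 - <<'E'
from h import *
s=readout.observe();print(s["ee_pos"],s["ee_rot"],s["force"])
cv2.imwrite("pics/w2.png",viewer.capture("wrist"))
E
```

```text
time: 3.65
ee_pos: [0.4318, 0.1084, 0.0705]
ee_rot: [2.156, 2.282, 0.003]
force: [0.5, 0.3, -0.8]
grip_width: 0.13
gripper_force: 0.0
time: 4.48
ee_pos: [0.432, 0.1087, 0.0081]
ee_rot: [2.157, 2.282, 0.002]
force: [0.5, 0.6, -0.2]
grip_width: 0.125
gripper_force: 0.0
[0.43202809 0.10867938 0.00809602] [2.15746257e+00 2.28183487e+00 2.10786807e-03] [ 0.50217395  0.60250881 -0.21963844]
```

View pics/w2.png

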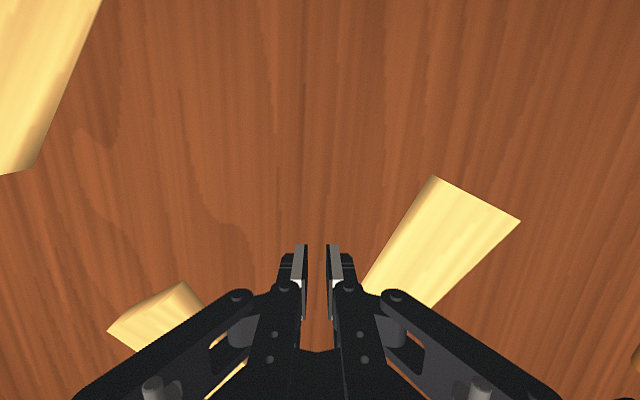

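The wrist view shows the fingers at bench level, left of the wedge at (440,240), with clear bench between. The look-alikes at (150,315) and top left are untouched. Next I'll lower slightly and push towards +x.

```bash
python3 -m jog '[[0,0,0.4,0,0,0],[0,0.5,0,0,0,0],[0,0.5,0,0,0,0],[0,0.4,0,0,0,0],[0,0.4,0,0,0,0],[0,0.4,0,0,0,0],[0,0.4,0,0,0,0],[0,0.4,0,0,0,0],[0,0.4,0,0,0,0],[0,0,0,0,0,0]]'
cat > look.py <<'E'
from h import *
import sys
x,y,a=map(float,sys.argv[1:4]);vs=[];F=np.array([.518,-.015])
for c in sys.argv[4:]:
    im=viewer.capture(c);v=wedge_mask(c,np.array([x,y]))
    print(c,v is not None)
    if v:
        vs.append(v);p,f=fit([v],[x,y,np.radians(a)]);print(c,p[:2].round(4),np.degrees(p[2]).round(1),round(f,3))
if len(vs)>1:
    p,f=fit(vs,[x,y,np.radians(a)]);print("all",p[:2].round(4),np.degrees(p[2]).round(1),round(f,3))
d=np.array([np.cos(p[2]),np.sin(p[2])]);r=F-p[:2];print("foot in wedge frame mm",1e3*r@d,1e3*(d[0]*r[1]-d[1]*r[0]),"bearing",np.degrees(np.arctan2(r[1],r[0])))
s=readout.observe();print(s["ee_pos"],s["force"],s["time"])
E
python3 look.py .5 .107 -105 top side
```

```text
time: 5.37
ee_pos: [0.4664, 0.1105, 0.0035]
ee_rot: [2.158, 2.282, 0.002]
force: [-0.2, 0.5, 1.6]
grip_width: 0.125
gripper_force: 0.1
top True
top [0.5153 0.1065] -117.8 0.812
side True
side [0.5066 0.1055] -116.5 0.226
all [0.5069 0.1071] -115.4 0.53
foot in wedge frame mm 105.53940542479076 62.38006362401117 bearing -84.78389407496702
[0.4650889  0.11050735 0.00319227] [ 0.53986712 -0.57177523 -0.53931125] 5.5667
```

```bash
python3 - <<'E'
from h import *
w=viewer.capture("wrist");s=viewer.capture("side")
o=np.zeros((300,800,3),np.uint8);o[:250,:400]=cv2.resize(w,(400,250));o[:300,400:800]=cv2.resize(s[180:255,240:340],(400,300),interpolation=2);cv2.imwrite("pics/w3.png",o)
E
```

```text
(no output)
```

View pics/w3.png

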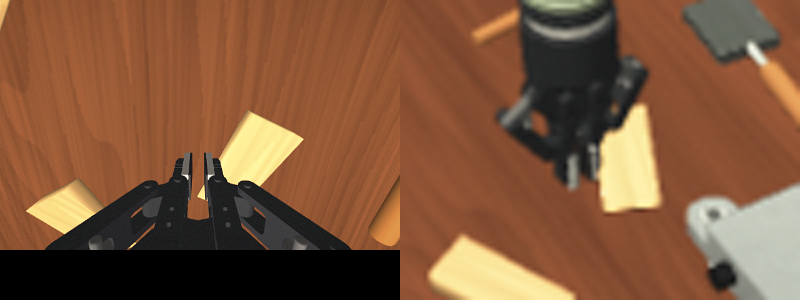

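The wedge seems to have slid about 1 cm towards +x without turning. I'll back off and push nearer its thin end.

```bash
python3 -m jog '[[0,-1,0,0,0,0],[-1.8,0,0.1,0,0,0],[0,0.5,0,0,0,0],[0,0.4,0,0,0,0],[0,0.4,0,0,0,0],[0,0.4,0,0,0,0],[0,0.4,0,0,0,0],[0,0.4,0,0,0,0],[0,0.4,0,0,0,0],[0,0,0,0,0,0]]'
python3 look.py .508 .107 -105 side
python3 - <<'E'
from h import *
w=viewer.capture("wrist");s=viewer.capture("side")
o=np.zeros((300,800,3),np.uint8);o[:250,:400]=cv2.resize(w,(400,250));o[:300,400:800]=cv2.resize(s[180:255,240:340],(400,300),interpolation=2);cv2.imwrite("pics/w4.png",o)
E
```

```text
time: 6.5
ee_pos: [0.4865, 0.0938, 0.0025]
ee_rot: [2.158, 2.282, 0.002]
force: [-0.0, -0.6, 0.7]
grip_width: 0.123
gripper_force: 0.0
side True
side [0.5329 0.1036] -118.3 0.435
foot in wedge frame mm 111.46809622642974 43.120696669813256 bearing -97.14480556836014
[0.4856098  0.09369862 0.00233892] [-0.77355802 -0.19224313 -0.06915882] 6.6
```

View pics/w4.png

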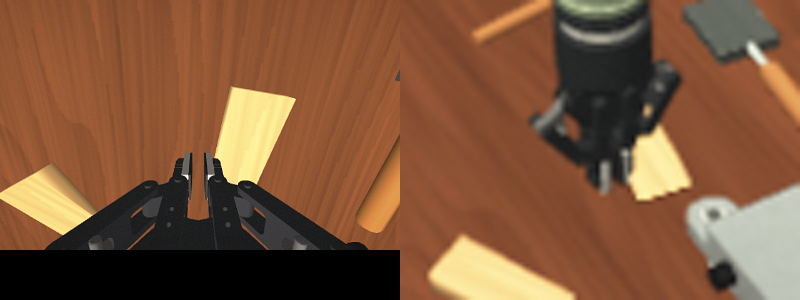

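Now it has turned: the long edges are nearly along the fingers. I'll retreat up and measure.

```bash
python3 -m jog '[[0,-1.5,0,0,0,0],[0,0,-3,0,0,0],[1.5,0,-4,0,0,0],[4,0,-1,0,0,0],[4,0,-1,0,0,0],[4,0,0,0,0,0],[2,2,0,0,0,0],[0,2,0,0,0,0],[0,1,0,0,0,0],[0,0,0,0,0,0]]'
python3 look.py .51 .10 -95 wrist top side
```

```text
time: 7.53
ee_pos: [0.5133, 0.25, 0.0915]
ee_rot: [2.158, 2.281, 0.002]
force: [-1.3, 0.1, 1.0]
grip_width: 0.122
gripper_force: 0.0
wrist True
wrist [0.5205 0.1121] -92.3 0.549
top True
top [0.5278 0.1142] -96.6 0.049
side True
side [0.5212 0.1101] -94.0 0.076
all [0.5254 0.1133] -94.9 0.282
foot in wedge frame mm 128.43492988274298 3.4317023169279146 bearing -93.3201754742233
[0.51042817 0.24907358 0.09093351] [-0.07751162  0.34760774 -0.07571592] 7.8333
```

The wedge is at (0.5245,0.1125), yaw −95°, and the bearing to the foot is −93°. I'll place the fingertips behind the thick end.

```bash
python3 -m jog '[[0,0,0,0,0,6],[-2,0.7,0,0,0,0],[-2,0.65,0,0,0,0],[-2.1,0.6,0,0,0,0],[0,0,2.5,0,0,0],[0,0,2.5,0,0,0],[0,0,2,0,0,0],[0,0,1,0,0,0],[0,0,0.5,0,0,0],[0,0,0,0,0,0]]'
python3 -m jog '[[-0.6,0,0,0,0,0],[-0.6,0,0,0,0,0],[-0.6,0,0,0,0,0],[-0.8,0,0,0,0,0],[-0.8,0,0,0,0,0],[-0.8,0,0,0,0,0],[-0.8,0,0,0,0,0],[-0.6,0,0,0,0,0],[-0.4,0,0,0,0,0],[0,0,0,0,0,0]]'
python3 look.py .52 .06 -93 wrist side top
```

```text
time: 8.67
ee_pos: [0.5269, 0.1878, 0.0054]
ee_rot: [-2.274, -2.165, 0.003]
force: [-0.4, 0.3, 0.5]
grip_width: 0.125
gripper_force: 0.0
time: 9.5
ee_pos: [0.5249, 0.1271, 0.0062]
ee_rot: [-2.276, -2.165, 0.001]
force: [-0.4, -0.0, -0.3]
grip_width: 0.121
gripper_force: 0.0
wrist True
wrist [0.5326 0.0644] -97.2 0.769
side True
side [0.5234 0.0688] -95.3 0.223
top True
top [0.5262 0.0523] -90.2 0.174
all [0.5255 0.0649] -91.8 0.407
foot in wedge frame mm 80.0741331614908 -4.964343844679126 bearing -95.33014559926752
[0.52495823 0.12839664 0.00619202] [-0.05627909 -0.09725849 -0.53227283] 9.8
```

```bash
python3 -m jog '[[-0.4,0,0,0,0,0],[-0.7,0,0,0,0,0],[-0.8,0,0,0,0,0],[-0.8,0,0,0,0,0],[-0.8,0,0,0,0,0],[-0.7,0,0,0,0,0],[-0.6,0,0,0,0,0],[-0.5,0,0,0,0,0],[-0.2,0,0,0,0,0],[0,0,0,0,0,0]]'
python3 - <<'E'
from h import *
w=viewer.capture("wrist");s=viewer.capture("side");t=viewer.capture("top")
o=np.zeros((600,800,3),np.uint8);o[:250,:400]=cv2.resize(w,(400,250));o[:300,400:800]=cv2.resize(s[200:275,250:350],(400,300),interpolation=2);o[300:,:400]=cv2.resize(t[165:240,250:350],(400,300),interpolation=2);cv2.imwrite("pics/w5.png",o)
E
```

```text
time: 10.63
ee_pos: [0.5224, 0.0726, 0.0063]
ee_rot: [2.276, 2.165, -0.0]
force: [0.4, 0.7, -0.8]
grip_width: 0.124
gripper_force: 0.0
```

View pics/w5.png

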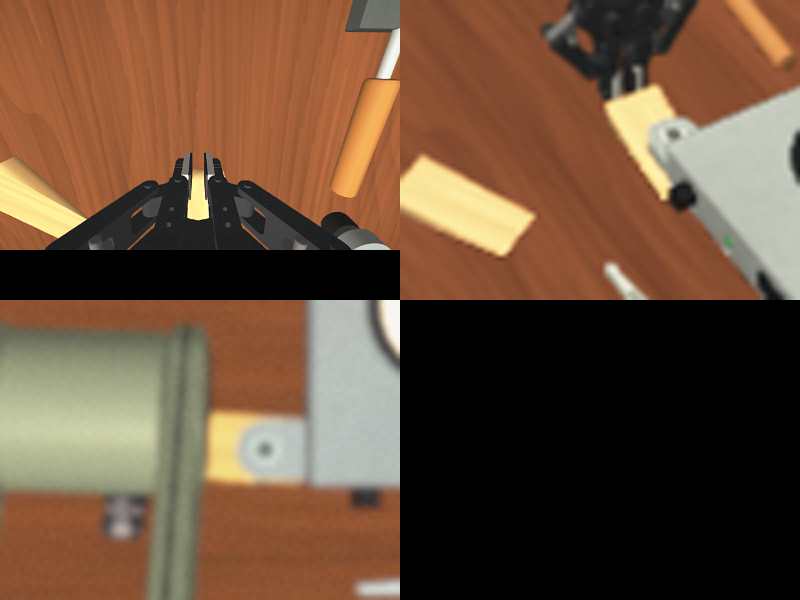

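The side and top crops show the wedge centred under the lug, with wedge rows 410–482 around the lug bolt at row 449. I'll go on slowly while watching the force.

```bash
python3 -m jog '[[-0.3,0,0,0,0,0],[-0.3,0,0,0,0,0],[-0.3,0,0,0,0,0],[-0.25,0,0,0,0,0],[-0.2,0,0,0,0,0],[-0.15,0,0,0,0,0],[-0.1,0,0,0,0,0],[-0.1,0,0,0,0,0],[0,0,0,0,0,0],[0,0,0,0,0,0]]'
python3 -m jog '[[-0.05,0,0,0,0,0],[-0.05,0,0,0,0,0],[-0.05,0,0,0,0,0],[-0.05,0,0,0,0,0],[0,0,0,0,0,0],[0,0,0,0,0,0],[0,0,0,0,0,0],[0,0,0,0,0,0],[0,0,0,0,0,0],[0,0,0,0,0,0]]'
```

```text
time: 11.62
ee_pos: [0.5215, 0.0561, 0.0062]
ee_rot: [2.275, 2.166, -0.0]
force: [-0.9, 0.3, -0.7]
grip_width: 0.126
gripper_force: 0.0
time: 12.45
ee_pos: [0.5214, 0.0542, 0.0063]
ee_rot: [2.275, 2.166, -0.0]
force: [0.2, 0.8, 0.9]
grip_width: 0.125
gripper_force: 0.0
```

```bash
cat > f.py <<'E'
from h import *
F=[];
for _ in range(5):
    viewer.capture("side");s=readout.observe();F.append(s["force"])
print("mean F",np.mean(F,0).round(2),np.array(s["ee_pos"]).round(4),s["time"])
E
python3 -m jog '[[-0.05,0,0,0,0,0],[-0.05,0,0,0,0,0],[-0.05,0,0,0,0,0],[-0.05,0,0,0,0,0],[0,0,0,0,0,0],[0,0,0,0,0,0],[0,0,0,0,0,0],[0,0,0,0,0,0],[0,0,0,0,0,0],[0,0,0,0,0,0]]'|grep -E "pos|force:"; python3 f.py
python3 -m jog '[[-0.05,0,0,0,0,0],[-0.05,0,0,0,0,0],[-0.05,0,0,0,0,0],[0,0,0,0,0,0],[0,0,0,0,0,0],[0,0,0,0,0,0],[0,0,0,0,0,0],[0,0,0,0,0,0],[0,0,0,0,0,0],[0,0,0,0,0,0]]'|grep -E "pos|force:"; python3 f.py
```

```text
ee_pos: [0.5213, 0.0524, 0.0063]
force: [-0.0, 3.3, 0.2]
gripper_force: 1.6
mean F [ 0.36  3.29 -0.23] [0.5213 0.0524 0.0063] 13.5333
ee_pos: [0.5212, 0.0516, 0.0063]
force: [0.6, 5.7, -0.1]
gripper_force: 3.3
mean F [0.49 6.78 0.03] [0.5213 0.0516 0.0063] 14.6167
```

The mean push is about 6.8 N with a steep rise, so the wedge is snug. I'll let go by backing straight off, then rise, shut the gripper and measure.

```bash
python3 -m jog '[[0.3,0,0,0,0,0],[1,0,0,0,0,0],[3,0,0,0,0,0],[3,0,0,0,0,0],[3,0,-2,0,0,0],[1,0,-4,0,0,0],[0,0,-4,0,0,0],[0,0,-1,0,0,0],[0,0,0,0,0,0],[0,0,0,0,0,0]]' -1
python3 - <<'E'
from h import *
for c in("wrist","top","side"):
    im=viewer.capture(c);cm=viewer.camera_model(c);cv2.imwrite(f"pics/{c}6.png",im)
    for l,z in [("polariscope",0),("bare_foot",.01),("foot_lug",.04),("wedge",0)]:
        for d in finder.landmark_of(c,l)[:3]: print(c,l,round(d["score"],2),np.array(d["at"]).round(1),px2w(cm,d["at"],z)[:2].round(4))
s=cv2.imread("pics/side6.png")[195:270,270:370];t=cv2.imread("pics/top6.png")[165:240,250:350];w=cv2.imread("pics/wrist6.png")
cv2.imwrite("pics/c6.png",np.vstack([np.hstack([cv2.resize(i,(400,300),interpolation=2) for i in(s,t)]),np.hstack([cv2.resize(w,(400,250)),np.zeros((250,400,3),np.uint8)])]))
E
python3 f.py
```

```text
time: 15.45
ee_pos: [0.5271, 0.1635, 0.1168]
ee_rot: [2.274, 2.166, 0.001]
force: [-0.1, -0.1, -1.3]
grip_width: -0.001
gripper_force: 0.0
wrist polariscope 0.71 [313.9 345.8] [ 0.5127 -0.0224]
wrist bare_foot 0.64 [316.2 346.8] [ 0.5159 -0.0135]
wrist foot_lug 0.18 [313.  345.7] [0.5145 0.0195]
wrist wedge 0.77 [321.  334.2] [ 0.5219 -0.0054]
wrist wedge 0.66 [ 54.3 165.9] [0.2815 0.2059]
wrist wedge 0.58 [174.9 313.9] [0.3574 0.0318]
top polariscope 0.82 [360.9 178.5] [ 0.5879 -0.1398]
top polariscope 0.71 [441.6 218.9] [ 0.476 -0.365]
top bare_foot 0.64 [314.8 202.1] [ 0.5205 -0.0109]
top foot_lug 0.59 [315.3 199.3] [ 0.5265 -0.0123]
top foot_lug 0.46 [440.1 218.4] [ 0.477  -0.3473]
top wedge 0.8 [298.3 264. ] [0.35   0.0336]
top wedge 0.67 [316.7 201.9] [ 0.5216 -0.0162]
top wedge 0.53 [236.  288.6] [0.2826 0.2036]
side polariscope 0.86 [361.7 256.3] [ 0.6027 -0.1337]
side polariscope 0.45 [364.2 206.4] [0.7412 0.0501]
side bare_foot 0.69 [318.3 240.1] [ 0.5198 -0.0149]
side wedge 0.91 [264.5 249.2] [0.3617 0.0455]
side wedge 0.79 [222.6 226.6] [0.2885 0.2065]
side wedge 0.42 [317.5 242.2] [ 0.5179 -0.0131]
mean F [ 0.39 -0.15 -0.14] [0.5268 0.1636 0.1164] 16.45
```

View pics/c6.png

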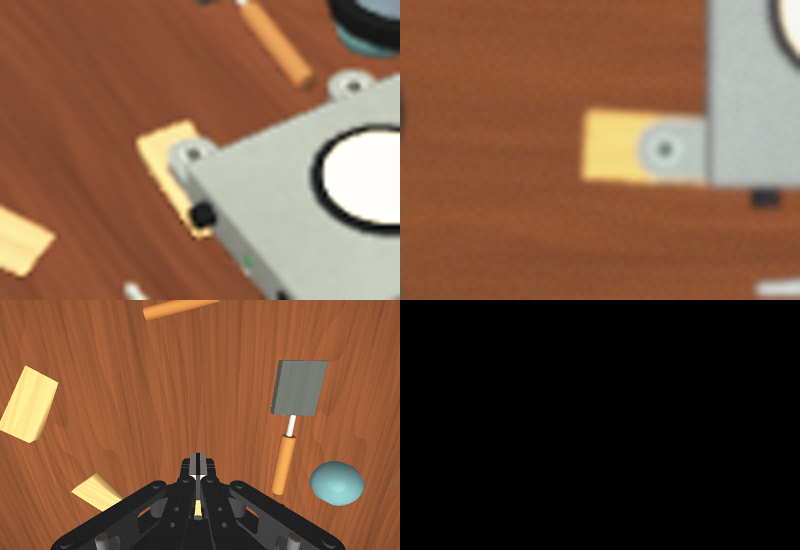

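The crops show the wedge centred under the lug, whose bolt is at (0.519,−0.0155), with about a quarter of the wedge showing outside. The polariscope hasn't moved. Next I'll press on the lug.

```bash
python3 -m jog '[[-2,0,0,0,0,0],[-3.6,0,0,0,0,0],[-3.6,0,0,0,0,0],[-3.6,0.1,0,0,0,0],[-3.1,0,0,0,0,0],[-2,0,0,0,0,0],[0,0,2.5,0,0,0],[0,0,2.5,0,0,0],[0,0,1.5,0,0,0],[0,0,0,0,0,0]]'
python3 -m jog '[[0,0,0.3,0,0,0],[0,0,0.2,0,0,0],[0,0,0.1,0,0,0],[0,0,0.1,0,0,0],[0,0,0.05,0,0,0],[0,0,0,0,0,0],[0,0,0,0,0,0],[0,0,0,0,0,0],[0,0,0,0,0,0],[0,0,0,0,0,0]]'; python3 f.py
```

```text
time: 17.28
ee_pos: [0.5156, -0.015, 0.0478]
ee_rot: [-2.271, -2.161, 0.007]
force: [-0.6, -0.6, 0.4]
grip_width: -0.001
gripper_force: 0.0
time: 18.12
ee_pos: [0.5191, -0.0153, 0.0439]
ee_rot: [2.275, 2.166, 0.0]
force: [-0.2, -0.6, -0.3]
grip_width: 0.002
gripper_force: 0.0
mean F [ 0.14 -0.23 -0.04] [ 0.519  -0.0153  0.0438] 18.3667
```

```bash
python3 -m jog '[[0,0,0.1,0,0,0],[0,0,0.1,0,0,0],[0,0,0.1,0,0,0],[0,0,0.05,0,0,0],[0,0,0.05,0,0,0],[0,0,0,0,0,0],[0,0,0,0,0,0],[0,0,0,0,0,0],[0,0,0,0,0,0],[0,0,0,0,0,0]]'|grep -E "pos|force:"; python3 f.py
```

```text
ee_pos: [0.5189, -0.0152, 0.04]
force: [-2.2, 0.2, 5.8]
gripper_force: 2.7
mean F [-2.77  0.21  5.25] [ 0.5189 -0.0152  0.04  ] 19.45
```

```bash
python3 -m jog '[[0,0,0.03,0,0,0],[0,0,0.02,0,0,0],[0,0,0,0,0,0],[0,0,0,0,0,0],[0,0,0,0,0,0],[0,0,0,0,0,0],[0,0,0,0,0,0],[0,0,0,0,0,0],[0,0,0,0,0,0],[0,0,0,0,0,0]]'|grep -E "pos|force:"; python3 f.py
```

```text
ee_pos: [0.5189, -0.0152, 0.04]
force: [-4.3, 0.1, 8.5]
gripper_force: 4.3
mean F [-3.92  0.22  8.51] [ 0.5189 -0.0152  0.04  ] 20.5333
```

At 8.5 N the tip stays at z = 40.0 mm, so the lug is rigid. I'll let go, retreat and check.

```bash
python3 -m jog '[[0,0,-0.3,0,0,0],[0,0,-1,0,0,0],[0,0,-2.5,0,0,0],[0,0,-4,0,0,0],[0,0,-3,0,0,0],[3,0,0,0,0,0],[3.6,0,0,0,0,0],[3.6,0,0,0,0,0],[3.6,0,0,0,0,0],[3.6,0,0,0,0,0]]'
python3 -m jog '[[3,0,0,0,0,0],[2,0,0,0,0,0],[0,0,0,0,0,0],[0,0,0,0,0,0],[0,0,0,0,0,0],[0,0,0,0,0,0],[0,0,0,0,0,0],[0,0,0,0,0,0],[0,0,0,0,0,0],[0,0,0,0,0,0]]' >/dev/null
python3 - <<'E'
from h import *
o=[]
for c,(y,x) in(("side",(195,270)),("top",(130,250))):
    im=viewer.capture(c);a=cv2.imread(f"pics/{c}0.png")
    o.append(np.hstack([cv2.resize(i[y:y+110,x:x+160],(400,275),interpolation=2) for i in(a,im)]))
cv2.imwrite("pics/c7.png",np.vstack(o))
# image shift of the polariscope between first and last top pictures
a=cv2.imread("pics/top0.png",0)[130:220,325:420].astype(np.float32);b=cv2.cvtColor(im,6)[130:220,325:420].astype(np.float32)
print(cv2.phaseCorrelate(a,b,cv2.createHanningWindow((95,90),cv2.CV_32F)))
E
```

```text
time: 21.37
ee_pos: [0.5278, 0.1601, 0.1481]
ee_rot: [2.275, 2.165, 0.002]
force: [1.4, -1.0, -0.7]
grip_width: -0.002
gripper_force: 0.0
((0.0205335278681531, -0.017039952437485795), 0.8596000444006037)
```

View pics/c7.png

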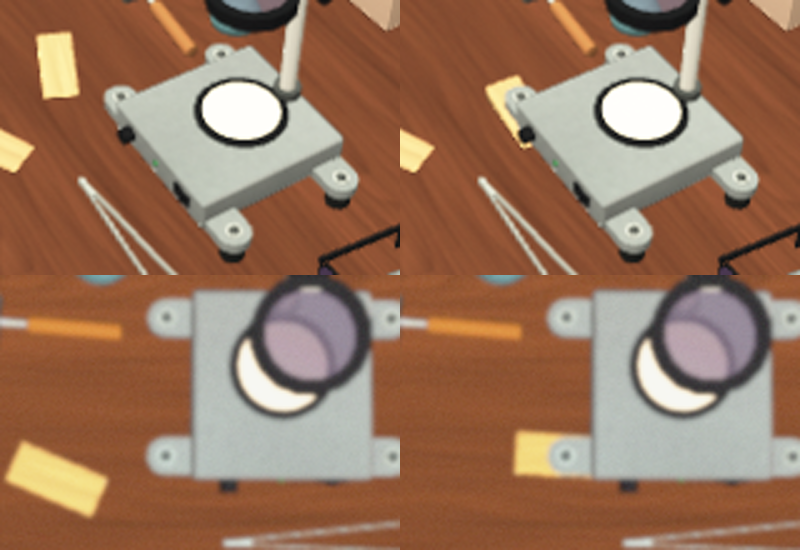

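The before-and-after crops show the wedge under the near left lug, with the polariscope moved less than 0.1 mm and its neighbours unmoved. Handing in.

```bash
python3 -c "from workcell import ticket;print(ticket.hand_in())"
```

```text
the job is handed in; nothing more can be done
None
```

The wedge is snug under the bare foot (last push about 7 N), the lug stayed rigid under an 8.5 N press, the polariscope and the neighbours in view did not visibly move, and the job is handed in.

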